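Switch on the microscope lamp console with its key

ROBOT

A 6-joint arm with a two-finger parallel gripper is mounted at the origin on the work surface. World frame = base frame: x ahead of the robot, y to its left, z up, the work surface at z = 0. Lengths are in m, angles in rad, forces in N, time in s.
With the tool pointing down it reaches from about 0.35 to 0.925 m from the base axis. Payload 6.4 kg.
Tool frame: the origin (TCP) lies between the finger pads; the fingertips stand 11 mm ahead of it and the grasp point (between the pads) lies 8 mm behind it; z points along the fingers, y is the line along which they close (so a half turn about z gives the same grasp; the last joint's range is limited). The gripper opens to 85 mm and grips with 20 to 120 N. Pads are 22 mm wide; open, the fingers measure 114 mm over their backs; the gripper's body (76 mm by 85 mm) begins 54 mm behind the grasp point. The pads swing forward as they close: fully open they stand 13 mm farther back than shut.
Start: joints at [-1.459, 0.245, 1.558, -0, 1.339, -0.174], TCP at [0.183, -0.624, 0.242] pointing down, gripper open.
Joint ranges: [-3.13, 3.13], [-1.02, 2.26], [0.13, 2.54], [-0.95, 4.09], [0.21, 2.88], [-2.74, 2.74]. Speed limits (rad/s): [2.57, 2.57, 3.14, 3.14, 3.14, 3.14].

INTERFACE

Orientations are given as a rotation vector (axis times angle).
In Python, from station import telemetry, viewer, workorder gives the robot as it stands. The module is installed in compiled form; this text tells all that it offers.
- The arm moves only by the shell command python3 -m inch 'ROWS' [FORCE]. ROWS is JSON, a list of rows, each a list of 5 numbers: the shift along the tool's x, y, z in mm, then the turn about the tool's z in degrees, then the opening, from 0 (shut) to 1 (fully open). A call has 1 to 12 rows; each row is the pose to reach, as a shift and turn from the pose commanded when the call began, along the tool's axes at that moment; what a row does not reach only later rows make up. A row lasts 1/10 s, in which the tool goes at most 50 mm and 8.59 degrees, less where a joint would pass 70% of its speed; a pose out of reach is approached as far as the arm can. A call with a gripper value outside its range is refused whole. The fingers move at their own pace and stop on an object; FORCE is the grip in N (left out, the last holds). Time passes only in rows, so rows that repeat a pose let the fingers close. It gives the time, the measured TCP pose, the force, the opening and the grip force at its end, in the units of the state.
- telemetry.get_obs(): the state, without advancing time (a new reading comes with each control period).
- viewer.get_image(name): name is "scene" or "side" or "wrist"; returns a dict with "color" (400x640x3 uint8, blue, green, red), "range_z" (400x640 float32, m along the optical axis (not along the pixel's ray), 0 where there is no reading), "vfov" (degrees; the focal length in pixels is half the picture's height over the tangent of half this angle, whatever the lens; pixels are square), "cx", "cy" (the principal point, pixels), "rvec" (rotation vector, rad) and "tvec" (3), from world to camera coordinates, as OpenCV has them; the wrist camera has in their place "hand_eye" (4x4, takes a point from camera to tool coordinates, whose origin is the TCP and whose axes are the flange's). Camera axes: x right, y down, z forward; pixel columns grow to the right and rows downward; lengths in m; the calibration is good to about 2 mm. A picture is of the moment at which its call begins: read the wrist's pose just before it.
- workorder.close_job(): hands the job in; it is judged then, once.
The state is a dict: "time": time; "joint_pos": joint angles; "qvel": joint speeds; "effort": joint torques, N m; "tool_pos": TCP position; "eef_rot": TCP orientation; "force": force on the tool from outside, world axes, zero at the start; "torque": the same for the moment, N m; "grip_width": opening from 0.0 (shut) to 1.0 (fully open); "gripper_force": force on a finger pad.
Only numpy, scipy, OpenCV 4.12 (cv2) and the standard library are available. Lean on these libraries where they do the work, as an engineer would, in place of code of your own. Each camera call takes 0.05 s, during which the arm holds its last target. There are 200 camera calls.

TASK

Take the flat-bladed key out of its stand, push it fully home into the key switch on the sloping panel of the lamp console, then turn it clockwise as far as it goes to switch the console on. Leave the key in the switch and let go of it. Do not disturb the round-headed key, the lens cap, the objective can or the mouse.

Things in the scene. Friction and masses are not known exactly. Their poses are not given: they have to be found in the camera images.
- key_grip (a point): Centre of the black plastic head of the flat key (loose, about 60 g): 27 mm wide (x), 9 mm thick (y), 34 mm high (z); grip it over the 9 mm. Axes: z from blade tip to head (up at the start), x along the width of head and blade, y through their thickness. This point is 47 mm from the blade's tip, 25 mm from the underside of the shoulder. Half a turn about z makes no difference.
- key_tip (a point): End of the flat key's blade, on its axis; axes as key_grip. From here up: steel blade 12 mm (x) by 5 mm (y), 22 mm long, its last 2.5 mm narrowed to 10 x 3.5; steel shoulder 20 x 12 mm, 8 mm high; then the head.
- stand_flat: Grey block 50 x 50 x 30 mm fixed on the bench, holding the flat key upright at its middle: blade down in a through slot along its x, 1 mm of play all round, shoulder resting on the block's top. Origin: centre of its underside.
- console: Fixed wedge-shaped white lamp console, 170 mm deep (x), 172 mm wide (y), 50 mm high in front (-x) and 169 mm at the rear. Its grey panel slopes at 35 degrees, down towards the front; only the key switch rises from it, at its middle. Origin: centre of its underside.
- slot_mouth (a point): Middle of the slot's mouth in the switch's steel cylinder. z: out of the panel, along the axis, 35 degrees from vertical; x: along the slot, turns with the cylinder (straight up the slope at joint 0); y across it. Slot 13.5 (x) by 6.5 (y) mm, 24 deep, mouth chamfered 2 mm; the key's shoulder stops on the mouth. Mouth 3 mm above the panel, in a ring 48 mm across, 27 inside, 1 mm higher.
- switch (a joint): Angle of the switch cylinder, rad: grows clockwise as seen facing the panel (about -z of slot_mouth), from 0 (off) to a hard stop at 1.3 (on). Starts between 0 and 0.3, stays where it is left; friction about 0.06 N m. The key's blade has up to 0.15 rad of play in the slot.
- round_key_mid (a point): Middle of the head of another key, to be left alone: black cylindrical head 26 mm across and 26 mm high on a round steel shank, upright in a second grey block (50 x 50 x 30 mm, fixed); its top is 64 mm above the bench.
- lens_cap_mid (a point): Middle of a loose black lens cap on the bench, 48 mm across and 16 mm high; a bystander.
- can_mid (a point): Middle of a loose aluminium objective can with a black cap on the bench, 40 mm across and 70 mm high; a bystander.
- mouse_mid (a point): Middle of a loose black computer mouse on the bench, 105 x 62 x 34 mm; a bystander.

How it is judged:
On the way, in this order (a step that is already met when the one before it is completed fails the run):
1. the flat key is fully home in the switch while the switch is still off (turned less than 0.6 rad) (z of key_tip in the frame of slot_mouth between -0.026 and -0.0185 m and x of key_tip in the frame of slot_mouth between -0.005 and 0.005 m and y of key_tip in the frame of slot_mouth between -0.005 and 0.005 m and angle between the z axis of key_grip and the z axis of slot_mouth, either way round below 0.2 rad and value of joint switch below 0.6 rad), for 0.1 s.
2. with the key home, the switch is turned clockwise to the on stop (above 1.15 rad of 1.3) (z of key_tip in the frame of slot_mouth between -0.026 and -0.0185 m and x of key_tip in the frame of slot_mouth between -0.005 and 0.005 m and y of key_tip in the frame of slot_mouth between -0.005 and 0.005 m and angle between the z axis of key_grip and the z axis of slot_mouth, either way round below 0.2 rad and value of joint switch above 1.15 rad), for 0.2 s.
At the end, for the whole second after the job is handed in: The flat key is released and at rest, fully home in the switch (tip 18.5 to 26 mm below the slot mouth, within 5 mm of its axis, in line within 0.2 rad); the switch is on (above 1.15 rad of 1.3); the other key, cap, can and mouse are within 20 mm of their starts (all of step 2 and linear speed of key below 0.02 m/s); the robot touches nothing.
It fails at once if the round-headed key is moved by more than 20 mm (distance of round_key_mid from where it was at the start of the episode above 0.02 m).
It fails at once if the lens cap is moved by more than 20 mm (distance of lens_cap_mid from where it was at the start of the episode above 0.02 m).
It fails at once if the objective can is moved by more than 20 mm (distance of can_mid from where it was at the start of the episode above 0.02 m).
It fails at once if the mouse is moved by more than 20 mm (distance of mouse_mid from where it was at the start of the episode above 0.02 m).
It also fails if it takes over 48 s, if anything falls off the work surface, if the arm or the gripper's body presses on something with over 40 N, if the wrist force passes 120 N, or if a joint passes its speed limit or range.

## Working session

There is one attempt and no reset: what is moved stays moved. The work goes in short steps, Python scripts to look and compute and a shell command to move; the robot and the scene stay as the last step left them, time stands still between calls to the robot, and variables do not carry over. Pictures are saved under pics/ and viewed, at most 10 in all, crops included, and the job is handed in when it is done.

```bash
mkdir -p pics
cat > h.py <<'E'
import numpy as np, cv2
from scipy.spatial.transform import Rotation as R
from station import telemetry, viewer, workorder
def grab(n):
    o=telemetry.get_obs(); im=viewer.get_image(n)
    f=200/np.tan(np.radians(im['vfov'])/2)
    if 'hand_eye' in im:
        T=np.eye(4);T[:3,:3]=R.from_rotvec(o['eef_rot']).as_matrix();T[:3,3]=o['tool_pos']
        C=T@np.array(im['hand_eye'])
    else:
        M=np.eye(4);M[:3,:3]=R.from_rotvec(np.ravel(im['rvec'])).as_matrix();M[:3,3]=np.ravel(im['tvec']);C=np.linalg.inv(M)
    return im['color'],im['range_z'],f,im['cx'],im['cy'],C
def ray(g,u,v):
    d=np.array([(u-g[3])/g[2],(v-g[4])/g[2],1.]);return g[5][:3,3],g[5][:3,:3]@d
def onz(g,u,v,z):
    o,d=ray(g,u,v);return o+d*(z-o[2])/d[2]
def cloud(g):
    v,u=np.mgrid[:400,:640];d=np.stack([(u-g[3])/g[2],(v-g[4])/g[2],np.ones(u.shape)],-1)*g[1][...,None]
    return d@g[5][:3,:3].T+g[5][:3,3]
def proj(g,p):
    q=np.linalg.inv(g[5])@np.append(p,1);return q[0]/q[2]*g[2]+g[3],q[1]/q[2]*g[2]+g[4]
E
python3 - <<'E'
from h import *
import pickle
o=telemetry.get_obs()
print({k:np.round(v,3) for k,v in o.items()}); print(R.from_rotvec(o['eef_rot']).as_matrix().round(3))
G={n:grab(n) for n in('scene','side','wrist')}
pickle.dump(G,open('g0.pkl','wb'))
for n in G:
    g=G[n];cv2.imwrite(f'pics/{n}0.png',g[0]);print(n,g[2:5],g[5].round(3).tolist(),(g[1]>0).mean())
E
```

```text
{'time': np.float64(0.0), 'joint_pos': array([-1.459,  0.246,  1.559,  0.   ,  1.339, -0.174]), 'qvel': array([-0.001,  0.001,  0.   , -0.002, -0.001,  0.   ]), 'effort': array([-1.0000e-03, -4.2951e+01, -3.2613e+01, -0.0000e+00,  5.0000e-03,
        0.0000e+00]), 'tool_pos': array([ 0.183, -0.623,  0.241]), 'eef_rot': array([-3.108, -0.447, -0.   ]), 'force': array([0.615, 1.331, 0.169]), 'torque': array([-0.027, -0.039, -0.046]), 'gripper_force': np.float64(0.0), 'grip_width': np.float64(1.001)}
[[ 0.959  0.282 -0.   ]
 [ 0.282 -0.959  0.002]
 [ 0.    -0.002 -1.   ]]
scene (np.float64(457.83727194295216), 315.84415778490865, 198.80278674921982) [[0.572, 0.512, -0.64, 1.141], [0.82, -0.338, 0.462, -0.439], [0.02, -0.789, -0.614, 0.678], [0.0, 0.0, 0.0, 1.0]] 0.9960625
side (np.float64(440.95642344727315), 313.3991585499167, 192.84028665371045) [[-0.997, -0.04, 0.063, 0.507], [-0.073, 0.689, -0.721, 0.822], [-0.014, -0.723, -0.691, 0.871], [0.0, 0.0, 0.0, 1.0]] 0.9959765625
wrist (np.float64(332.5342389426325), 316.2747096614268, 199.28504848182675) [[0.281, -0.907, -0.313, 0.263], [-0.96, -0.266, -0.091, -0.601], [-0.001, 0.326, -0.945, 0.372], [0.0, 0.0, 0.0, 1.0]] 0.996171875
```

View pics/scene0.png

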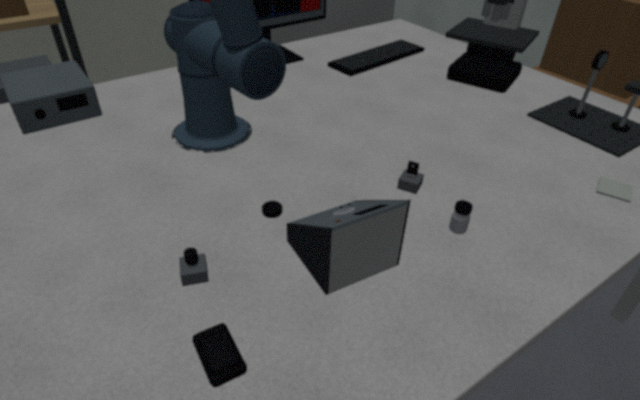

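View pics/side0.png

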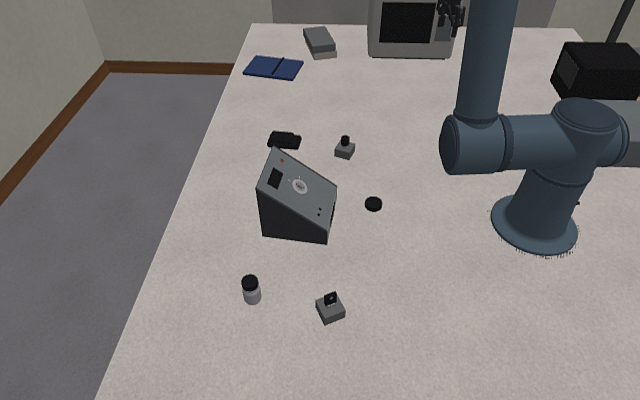

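The flat key is at side (331,298) and scene (412,168). The switch ring is at side (300,186), the round key at side (345,145), the cap at (373,204), the can at (251,289) and the mouse at (284,140).

Run:
```python
from h import *
import pickle
G=pickle.load(open('g0.pkl','rb'))
for n in('side','scene'):
    g=G[n];P=cloud(g)
    # bench check and object blobs above the bench in workspace
    m=((P[...,2]>.012)&(P[...,2]<.2)&(P[...,0]>.3)&(P[...,0]<.9)&(abs(P[...,1])<.45)).astype(np.uint8)
    k,l,s,c=cv2.connectedComponentsWithStats(m)
    for i in range(1,k):
        if s[i,4]>30:
            q=P[l==i];print(n,c[i].round(0),s[i,4],q.min(0).round(3),q.max(0).round(3),np.median(q,0).round(3))
g=G['side'];P=cloud(g)
# panel plane
q=P[160:235,255:340].reshape(-1,3);ok=(q[:,2]>.055)&(q[:,2]<.165);q=q[ok]
best=0
rng=np.random.default_rng(0)
for _ in range(500):
    a=q[rng.choice(len(q),3,False)];nn=np.cross(a[1]-a[0],a[2]-a[0]);nn/=np.linalg.norm(nn)+1e-9
    if abs(nn[2])<.6:continue
    i=abs((q-a[0])@nn)<.002
    if i.sum()>best:best=i.sum();I=i
c=q[I].mean(0);nn=np.linalg.svd(q[I]-c)[2][2];nn*=np.sign(nn[2]);print('plane',c,nn,np.degrees(np.arccos(nn[2])),best)
# zoomed pics
a=cv2.resize(g[0][160:215,265:335],None,fx=8,fy=8,interpolation=cv2.INTER_CUBIC)
b=cv2.resize(g[0][280:330,305:355],None,fx=8,fy=8,interpolation=cv2.INTER_CUBIC)
o=np.zeros((440,960,3),np.uint8);o[:,:560]=a;o[:400,560:]=b;cv2.imwrite('pics/z.png',cv2.resize(o,(800,366)))
```

```text
side [293. 194.] 6042 [ 0.52  -0.337  0.012] [0.749 0.104 0.172] [0.634 0.043 0.091]
side [344. 147.] 311 [ 0.472 -0.296  0.012] [ 0.534 -0.236  0.07 ] [ 0.502 -0.26   0.032]
side [373. 202.] 188 [ 0.397 -0.069  0.012] [ 0.44  -0.019  0.022] [ 0.418 -0.041  0.017]
side [251. 288.] 455 [0.679 0.253 0.012] [0.718 0.292 0.074] [0.696 0.281 0.059]
side [330. 306.] 620 [0.487 0.27  0.012] [0.555 0.329 0.075] [0.521 0.302 0.031]
scene [411. 176.] 485 [0.489 0.262 0.012] [0.554 0.33  0.074] [0.526 0.29  0.031]
scene [271. 207.] 232 [ 0.393 -0.065  0.012] [ 0.441 -0.019  0.021] [ 0.419 -0.043  0.016]
scene [350. 239.] 7585 [ 0.517 -0.086  0.012] [0.708 0.1   0.171] [ 0.69  -0.025  0.096]
scene [460. 215.] 521 [0.68  0.25  0.012] [0.718 0.291 0.073] [0.705 0.261 0.048]
scene [192. 265.] 779 [ 0.469 -0.3    0.012] [ 0.533 -0.237  0.066] [ 0.511 -0.272  0.03 ]
scene [218. 353.] 2139 [ 0.644 -0.343  0.012] [ 0.75  -0.275  0.037] [ 0.71  -0.312  0.031]
plane [0.61224196 0.01817078 0.10894733] [-0.57277074  0.06402218  0.81721162] 35.19336731839713 2531
```

View pics/z.png

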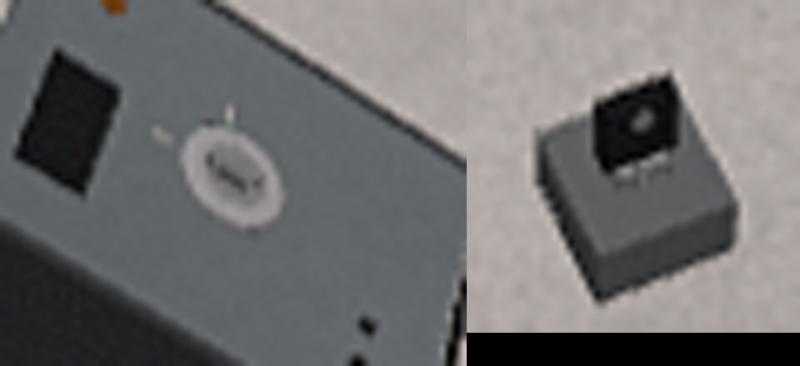

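Run:
```python
from h import *
import pickle
G=pickle.load(open('g0.pkl','rb'))
for n in('side','scene'):
    g=G[n];P=cloud(g);near=np.hypot(P[...,0]-.521,P[...,1]-.3)<.06
    top=near&(abs(P[...,2]-.03)<.004)
    print(n,'block',cv2.minAreaRect((P[top][:,:2]*1000).astype(np.float32)))
    head=near&(P[...,2]>.042)
    print(' head',P[head].min(0).round(3),P[head].max(0).round(3),cv2.minAreaRect((P[head][:,:2]*1000).astype(np.float32)))
# ring: bright pixels on panel in side
g=G['side'];P=cloud(g);m=np.zeros((400,640),np.uint8);m[170:205,280:320]=(g[0][170:205,280:320].min(2)>125)
k,l,s,c=cv2.connectedComponentsWithStats(m);print(s[1:],c[1:])
i=1+np.argmax(s[1:,4]);ct,_=cv2.findContours((l==i).astype(np.uint8),0,2);e=cv2.fitEllipse(max(ct,key=len));print(e,P[l==i].mean(0))
# plane intersect
o,d=ray(g,*e[0]);nn=np.array([-.5728,.064,.8172]);c0=np.array([.6122,.0182,.1089])+nn*.003
print('switch centre',o+d*((c0-o)@nn)/(d@nn))
# console base outline
for n in G:
  if n!='wrist':
    g=G[n];P=cloud(g);q=P[(P[...,0]>.5)&(P[...,0]<.75)&(abs(P[...,1])<.13)&(P[...,2]>.02)&(P[...,2]<.17)];print(n,cv2.minAreaRect((q[:,:2]*1000).astype(np.float32)))
```

```text
side block ((520.691650390625, 295.2076721191406), (51.32929611206055, 51.11091613769531), 27.628185272216797)
 head [0.508 0.286 0.042] [0.534 0.305 0.075] ((520.8904418945312, 296.04437255859375), (27.25706672668457, 9.539304733276367), 31.608558654785156)
scene block ((520.3158569335938, 295.2395935058594), (50.374263763427734, 53.83804702758789), 27.748397827148438)
 head [0.509 0.287 0.042] [0.535 0.309 0.074] ((522.0214233398438, 294.3621826171875), (27.254241943359375, 15.124526977539062), 42.632625579833984)
[[314 170   6   4  14]
 [292 176  16  18 111]
 [288 179   2   2   2]] [[317.28571429 170.92857143]
 [299.06306306 185.84684685]
 [288.5        179.5       ]]
((299.2467346191406, 185.5105438232422), (11.561627388000488, 17.96044921875), 143.0376739501953) [0.61315635 0.00976427 0.11473543]
switch centre [0.61297126 0.00772197 0.11393231]
scene ((613.7857666015625, 10.2691650390625), (175.785888671875, 175.8024444580078), 83.58079528808594)
side ((613.96728515625, 8.293083190917969), (179.25088500976562, 176.04946899414062), 83.6463623046875)
```

```bash
python3 -m inch '[[20,-28,0,0,1],[48,-65,0,0,1],[78,-105,0,0,1],[108,-145,0,0,1],[138,-186,0,0,1],[168,-226,0,0,1],[198,-267,0,0,1],[228,-307,0,0,1],[258,-348,0,0,1],[280,-378,0,0,1],[296,-399,0,0,1],[300,-405,0,0,1]]'; python3 -m inch '[[20,-28,0,-4,1],[48,-65,0,-8,1],[78,-105,0,-11,1],[108,-145,0,-11.3,1],[138,-186,10,-11.3,1],[168,-226,30,-11.3,1],[198,-267,50,-11.3,1],[228,-307,60,-11.3,1],[258,-348,70,-11.3,1],[275,-370,80,-11.3,1],[283,-381,80,-11.3,1],[283,-381,80,-11.3,1]]'
python3 - <<'E'
from h import *
import pickle
G={n:grab(n) for n in('wrist','side')};pickle.dump(G,open('g1.pkl','wb'))
o=telemetry.get_obs();M=R.from_rotvec(o['eef_rot']).as_matrix();print(o['tool_pos'],np.degrees(np.arctan2(M[1,0],M[0,0])),M[:,2],o['joint_pos'],o['time'])
g=G['wrist'];cv2.imwrite('pics/w1.png',g[0]);P=cloud(g);near=np.hypot(P[...,0]-.5205,P[...,1]-.295)<.06
top=near&(abs(P[...,2]-.03)<.004);head=near&(P[...,2]>.06)&(P[...,2]<.08)
for m in(top,head):print(cv2.minAreaRect((P[m][:,:2]*1000).astype(np.float32)),P[m][:,2].min(),P[m][:,2].max())
E
```

```text
time: 1.35
tool_pos: [0.3572, -0.1484, 0.2421]
eef_rot: [-3.109, -0.453, -0.0]
force: [0.3, 0.2, -0.3]
grip_width: 0.999
gripper_force: 0.0
time: 2.55
tool_pos: [0.5215, 0.2953, 0.1616]
eef_rot: [3.05, 0.753, -0.002]
force: [-0.4, -0.8, 0.7]
grip_width: 1.0
gripper_force: 0.0
[0.52127654 0.29368701 0.16245867] 27.629788977106514 [-1.36275266e-05 -5.28188595e-04 -9.99999860e-01] [ 3.23953990e-01  2.09524080e-01  1.75323009e+00 -5.37069196e-04
  1.17901958e+00  1.41272458e+00] 2.65
((520.2615966796875, 294.49462890625), (50.75877380371094, 50.18682098388672), 27.71265983581543) 0.026003341660395363 0.03350340699984106
((520.8577880859375, 294.72161865234375), (26.6964168548584, 8.701445579528809), 27.643598556518555) 0.06006836988821804 0.07284150350975793
```

View pics/w1.png

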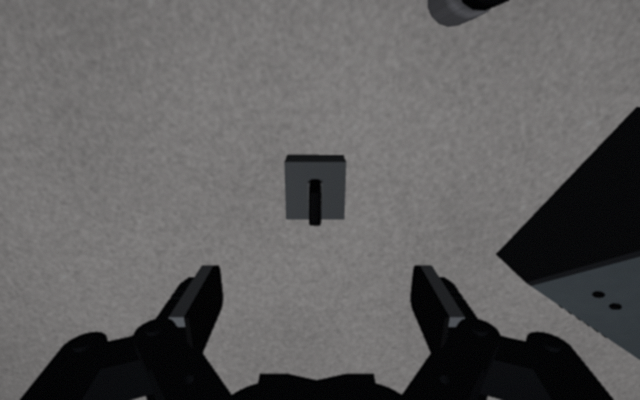

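The key head (315,200) is centred between the fingers and square to them. I'll descend and grip it.

```bash
python3 -m inch '[[0,0,30,0,1],[0,0,65,0,0.6],[0,0,95,0,0.5],[0,0,108,0,0.4],[0,0,110,0,0.3],[0,0,110,0,0.2],[0,0,110,0,0],[0,0,110,0,0],[0,0,110,0,0],[0,0,110,0,0]]' 30
```

```text
time: 3.65
tool_pos: [0.5221, 0.2954, 0.0542]
eef_rot: [-3.05, -0.752, -0.004]
force: [-2.6, 1.3, 6.1]
grip_width: 0.098
gripper_force: 36.1
```

```bash
python3 -m inch '[[0,0,-20,0,0],[0,0,-42,0,0],[18,0,-42,0,0],[37,0,-42,0,0],[37,0,-25,0,0],[37,0,-8,0,0],[32,0,-8,0,0],[26,0,-8,0,0],[20,0,-8,0,0],[14,0,-8,0,0],[8,0,-8,0,0],[4,0,-8,0,0]]'
python3 - <<'E'
from h import *
g=grab('side');o=telemetry.get_obs();print(o['tool_pos'],o['grip_width'],o['force'])
u,v=map(int,proj(g,o['tool_pos']));print(u,v)
c=g[0][v-35:v+35,u-45:u+45];w=grab('wrist')[0];cv2.imwrite('pics/t2.png',np.hstack([cv2.resize(c,(400,311),interpolation=cv2.INTER_CUBIC),cv2.resize(w,(400,250))[:250].repeat(1,0) if 0 else cv2.copyMakeBorder(cv2.resize(w,(400,250)),0,61,0,0,0)]))
E
```

```text
time: 4.85
tool_pos: [0.5262, 0.2972, 0.0613]
eef_rot: [-3.049, -0.751, -0.012]
force: [7.2, 3.9, -0.1]
grip_width: 0.099
gripper_force: 33.9
[0.52574618 0.29698328 0.06141713] 0.09435935327695412 [4.53191649 2.24794211 3.04266607]
327 297
```

View pics/t2.png

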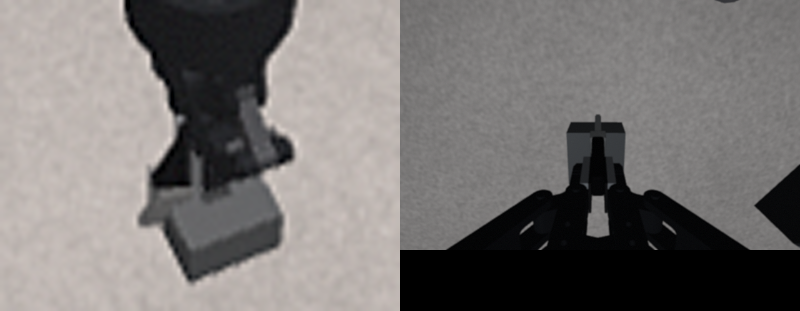

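```bash
python3 -m inch '[[0,0,-20,0,0],[0,0,-60,0,0],[0,0,-100,0,0],[0,0,-140,0,0],[0,0,-150,0,0],[0,0,-150,0,0]]' 40
python3 - <<'E'
from h import *
g=grab('wrist');o=telemetry.get_obs();M=R.from_rotvec(o['eef_rot']).as_matrix()
Q=(cloud(g)-o['tool_pos'])@M  # tool frame
np.save('q.npy',Q)
m=(abs(Q[...,1])<.012)&(Q[...,2]<.06)&(Q[...,2]>-.03)&(g[1]>0)
q=Q[m]*1000;px=np.argwhere(m)
for v in range(px[:,0].min(),px[:,0].max()+1,4):
    s=Q[v][m[v]]*1000
    if len(s):
        c=s[abs(s[:,1])<3]
        print(v,len(s),'u',np.argwhere(m[v]).min(),np.argwhere(m[v]).max(),(np.median(c,0).round(1) if len(c) else ''),g[0][v][m[v]].mean(0).round())
cv2.imwrite('pics/w3.png',cv2.resize(g[0][100:300,220:420],(600,600),interpolation=cv2.INTER_CUBIC))
E
```

```text
time: 5.55
tool_pos: [0.5246, 0.2967, 0.2115]
eef_rot: [-3.05, -0.752, -0.004]
force: [0.6, -0.4, 0.0]
grip_width: 0.096
gripper_force: 39.8
183 6 u 314 319 [34.6  1.4 36. ] [45. 44. 42.]
187 10 u 312 321 [33.7  0.9 31.8] [51. 50. 48.]
191 10 u 312 321 [32.5  0.9 28.8] [52. 50. 49.]
195 10 u 312 321 [31.   0.9 26.8] [51. 50. 48.]
199 10 u 312 321 [29.6  0.9 24.5] [52. 50. 49.]
203 10 u 312 321 [28.4  0.9 22.1] [53. 51. 50.]
207 10 u 312 321 [27.1  0.9 19.8] [56. 55. 54.]
211 26 u 304 329 [27.9 -0.  12.2] [51. 50. 49.]
215 26 u 304 329 [26.6  0.2 10.4] [53. 52. 51.]
219 26 u 304 329 [27.   0.   4.5] [32. 31. 30.]
223 26 u 304 329 [26.   0.   2.3] [26. 25. 25.]
227 26 u 304 329 [24.9  0.   0.4] [24. 24. 23.]
231 25 u 304 329 [24.   0.1 -1.9] [21. 21. 20.]
235 24 u 305 328 [22.8  0.1 -3.2] [17. 16. 16.]
239 24 u 305 328 [21.8  0.1 -5.2] [16. 15. 15.]
243 24 u 305 328 [20.8  0.1 -7. ] [17. 16. 16.]
247 21 u 306 327 [19.9  0.1 -8.8] [12. 12. 12.]
251 46 u 294 339 [ 19.    0.1 -10.6] [33. 32. 32.]
255 48 u 293 340 [ 18.   -0.1 -12.1] [24. 22. 22.]
259 47 u 293 340 [ 17.   -0.3 -13.6] [22. 
[... 305 characters left out ...]
 19. 18.]
287 60 u 284 344 [ 10.3  -0.  -23.4] [21. 19. 18.]
291 62 u 283 344 [  7.5  -0.1 -21.9] [21. 20. 19.]
295 56 u 280 344 [  4.6  -0.1 -20.3] [33. 31. 30.]
299 36 u 299 334 [  1.6  -0.3 -18.8] [22. 20. 20.]
303 33 u 300 333 [ -1.7  -0.1 -16.9] [11. 10. 10.]
307 33 u 300 332 [ -4.7  -0.2 -15.5] [9. 8. 8.]
311 32 u 301 332 [ -8.4  -0.2 -13.2] [14. 12. 12.]
315 11 u 301 331 [ -2.7  -2.9 -23.2] [19. 18. 18.]
319 10 u 302 331 [ -4.3  -2.9 -23.5] [22. 21. 21.]
323 10 u 302 331 [ -5.6  -2.9 -24.4] [24. 23. 23.]
327 10 u 302 331 [ -6.9  -2.9 -25. ] [27. 26. 26.]
331 10 u 302 331 [ -8.5  -2.9 -25.5] [28. 27. 27.]
335 10 u 302 331 [-10.2  -2.9 -25.7] [33. 32. 32.]
339 8 u 302 331  [33. 32. 32.]
```

View pics/w3.png

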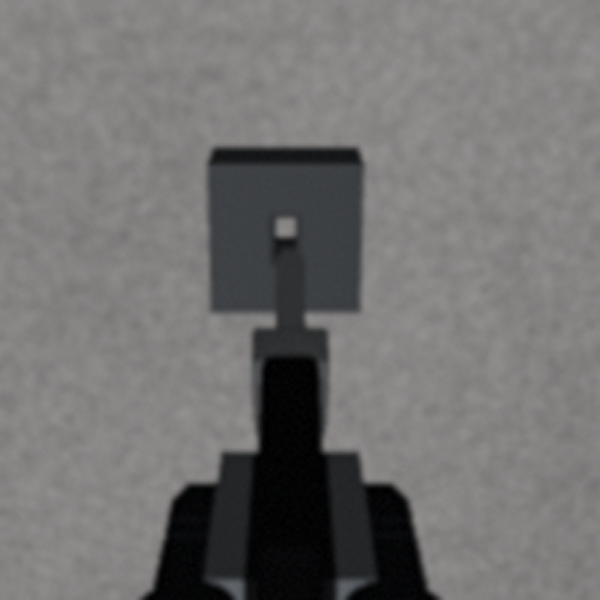

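Tilt so far is about 28.8° and the key is firmly held. I'll press it once more to get about 35°.

```bash
cat > tilt.py <<'E'
from h import *
g=grab('wrist');o=telemetry.get_obs();M=R.from_rotvec(o['eef_rot']).as_matrix()
Q=(cloud(g)-o['tool_pos'])@M*1000
m=(abs(Q[...,1])<3)&(Q[...,2]<34)&(Q[...,2]>-22)&(g[1]>0)&(Q[...,0]>8)
q=Q[m];hd=q[(q[:,2]<3)&(q[:,2]>-18)];bl=q[(q[:,2]>20)]
for s in(hd,bl):
    p=np.polyfit(s[:,2],s[:,0],1);print('tilt',np.degrees(np.arctan(p[0])),'x at z=0',p[1],len(s),s[:,1].mean())
tz=Q[(abs(Q[...,1])<3)&(Q[...,2]<60)&(g[1]>0)];print('tip corner',tz[np.argmax(tz[:,2])],'top corner',tz[(tz[:,0]>5)][np.argmin(tz[tz[:,0]>5][:,2])])
print(o['tool_pos'],o['joint_pos'].round(3),M.round(3).tolist(),o['time'])
E
python3 -m inch '[[14,0,30,0,0],[14,0,75,0,0],[14,0,115,0,0],[14,0,140,0,0],[14,0,150,0,0],[9,0,150,0,0],[4,0,150,0,0],[0,0,150,0,0],[-4,0,150,0,0],[-7,0,150,0,0],[-7,0,120,0,0],[-7,0,80,0,0]]' 30;python3 -m inch '[[0,0,-40,0,0],[0,0,-70,0,0],[0,0,-70,0,0]]' 40; python3 tilt.py
```

```text
time: 6.8
tool_pos: [0.5163, 0.2926, 0.1293]
eef_rot: [3.05, 0.751, -0.008]
force: [0.6, 0.0, -0.6]
grip_width: 0.098
gripper_force: 39.8
time: 7.1
tool_pos: [0.5209, 0.2944, 0.2069]
eef_rot: [-3.05, -0.751, -0.017]
force: [-0.7, -0.1, -0.3]
grip_width: 0.1
gripper_force: 39.9
tilt 31.866122414384755 x at z=0 27.537219901532172 692 0.002638340852600938
tilt 29.40028428160925 x at z=0 20.40707502134922 159 0.9269151345961454
tip corner [37.91290629  2.71058195 32.83728222] top corner [ 11.35795139   0.33873128 -72.93864361]
[0.51955918 0.29380456 0.20369052] [ 0.325  0.156  1.733 -0.     1.246  1.413] [[0.886, 0.464, 0.006], [0.464, -0.886, 0.002], [0.006, 0.001, -1.0]] 7.15
```

```bash
python3 -m inch '[[0,0,0,0,0],[0,0,0,0,0]]' >/dev/null; python3 tilt.py
```

```text
tilt 31.784858725566306 x at z=0 24.117357703977813 755 0.006869044603750671
tilt 31.82487054042291 x at z=0 15.321347516368862 214 0.9611114976910714
tip corner [36.10365541  1.98305599 36.38421925] top corner [ 10.72762507  -2.2064276  -70.26969295]
[0.51726168 0.29302968 0.19834246] [0.325 0.162 1.738 0.    1.246 1.413] [[0.886, 0.464, -0.003], [0.464, -0.886, -0.001], [-0.004, -0.001, -1.0]] 7.4
```

```bash
python3 -m inch '[[-8,20,0,4,0],[-20,50,0,10,0],[-33,90,0,17,0],[-46,130,0,24,0],[-60,170,0,31,0],[-74,210,0,34,0],[-85,242,5,34,0],[-92,262,12,34,0],[-93,264,14,34,0],[-93,264,14,34,0],[-93,264,14,34,0],[-93,264,14,34,0]]'; python3 tilt.py
python3 - <<'E'
from h import *
import pickle
G={n:grab(n) for n in('wrist','side')};pickle.dump(G,open('g4.pkl','wb'))
w=cv2.resize(G['wrist'][0][100:260,220:420],(500,400),interpolation=cv2.INTER_CUBIC);s=cv2.resize(G['side'][0][150:230,265:325],(300,400),interpolation=cv2.INTER_CUBIC)
cv2.imwrite('pics/h4.png',np.hstack([w,s]))
E
```

```text
time: 8.6
tool_pos: [0.5585, 0.0175, 0.1864]
eef_rot: [-3.137, 0.171, -0.0]
force: [0.0, -0.2, -1.0]
grip_width: 0.095
gripper_force: 39.9
tilt 31.739770442376777 x at z=0 24.684164061410808 721 0.13327477517609948
tilt 81.96505019639267 x at z=0 -139.4784695786007 284 0.6971566450842984
tip corner [ 7.95794041e+01 -1.04252953e-02  5.99820492e+01] top corner [ 11.86465827   0.0988615  -70.27858181]
[0.55860544 0.0174959  0.18650654] [-0.172  0.091  1.839  0.     1.211  1.508] [[0.994, -0.109, 0.0], [-0.109, -0.994, 0.0], [0.0, -0.0, -1.0]] 8.65
```

View pics/h4.png

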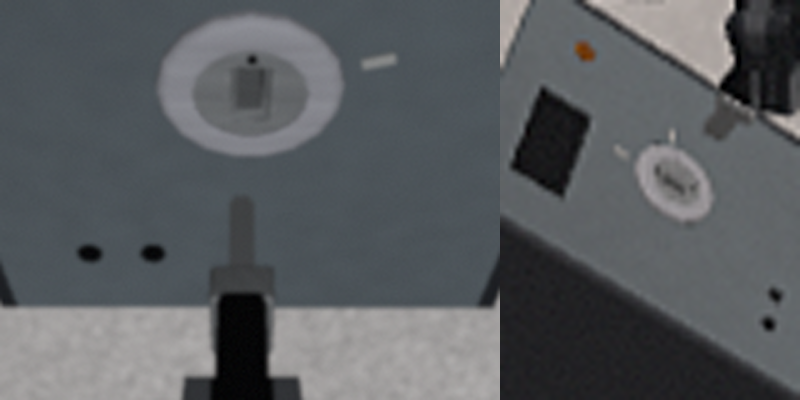

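The ring centre is at about wrist (320,135), the tip at about (317,180). The slot and its index dot point nearly straight up the slope, so the joint is close to 0. Next I'll measure precisely.

Run:
```python
from h import *
import pickle
G=pickle.load(open('g4.pkl','rb'));g=G['wrist'];o=telemetry.get_obs();M=R.from_rotvec(o['eef_rot']).as_matrix()
P=cloud(g);Q=(P-o['tool_pos'])@M*1000
# panel plane, world
m=np.zeros((400,640),bool);m[110:212,250:400]=1
gray=g[0].mean(2);pan=m&(gray<110)&(gray>60);q=P[pan]
c=np.median(q,0)
for _ in range(5):
    n=np.linalg.svd(q-q.mean(0),full_matrices=0)[2][2];n*=np.sign(n[2]);c=q.mean(0);r=abs((q-c)@n);q=q[r<max(.001,2*np.median(r))]
print('n',n,np.degrees(np.arccos(n[2])),'yaw',np.degrees(np.arctan2(-n[1],-n[0])),len(q))
print('gray ring/panel',gray[135,287:352:4].round())
ring=((gray>125)&m).astype(np.uint8);ring[:, 355:]=0
ct,_=cv2.findContours(ring,0,1);ct=max(ct,key=cv2.contourArea);e=cv2.fitEllipse(ct);print(e)
def onplane(u,v,h):
    a,d=ray(g,u,v);return a+d*((c+n*h-a)@n)/(d@n)
C=onplane(*e[0],.004);print('ring centre world',C)
rr=np.array([onplane(*p[0],.004) for p in ct])-C;print('radius',np.linalg.norm(rr,axis=1).mean())
up=np.array([n[0],n[1],0]);up=-(up);up-=n*(up@n);up/=np.linalg.norm(up);right=np.cross(up,n)
# rectified view of switch, 10 px/mm
s=np.mgrid[-16:16.1:.1,-16:16.1:.1];pts=(C-n*.001)+(-s[0][...,None]*up+s[1][...,None]*right)/1000
cam=(pts-g[5][:3,3])@g[5][:3,:3];u=cam[...,0]/cam[...,2]*g[2]+g[3];v=cam[...,1]/cam[...,2]*g[2]+g[4]
im=cv2.remap(g[0],u.astype(np.float32),v.astype(np.float32),cv2.INTER_CUBIC);cv2.imwrite('pics/r4.png',cv2.convertScaleAbs(cv2.resize(im,(500,500)),alpha=1.6))
# tip from pixels: blade column near tip
for vv in range(172,200,4):
    row=gray[vv,300:335];print(vv,row.round().astype(int).tolist())
tip=Q[176:206,310:324];print(np.median(tip[...,0],1).round(1),np.median(tip[...,1],1).round(1),np.median(tip[...,2],1).round(1))
print('C in tool', (C-n*.001-o['tool_pos'])@M*1000,'n tool',n@M)
```

```text
n [-0.57233424  0.06405254  0.81751501] 35.163195071568836 yaw -6.385661570769526 9564
gray ring/panel [132. 132. 132. 104. 104. 102.  99.  73.  71.  68.  81. 102. 101. 100.
 123. 133. 135.]
((319.896728515625, 134.33094787597656), (51.74369430541992, 70.0578384399414), 88.2515869140625)
ring centre world [0.61291138 0.00755482 0.11404196]
radius 0.02115202965363901
172 [84, 83, 83, 83, 81, 83, 82, 82, 82, 82, 83, 83, 84, 85, 83, 84, 83, 84, 82, 83, 84, 83, 82, 83, 83, 83, 83, 83, 83, 83, 82, 83, 83, 82, 82]
176 [85, 87, 85, 85, 85, 85, 86, 85, 85, 85, 85, 83, 83, 84, 84, 83, 84, 84, 85, 83, 82, 84, 83, 84, 82, 84, 84, 82, 83, 84, 82, 82, 84, 83, 83]
180 [84, 84, 84, 84, 85, 86, 86, 87, 86, 85, 85, 83, 75, 69, 67, 67, 65, 65, 65, 69, 72, 78, 82, 83, 83, 84, 83, 84, 84, 83, 83, 84, 83, 83, 83]
184 [83, 85, 85, 84, 85, 85, 85, 86, 85, 84, 83, 78, 69, 65, 66, 65, 66, 65, 65, 66, 65, 74, 81, 84, 85, 84, 84, 83, 85, 83, 85, 83, 83, 83, 84]
188 [83, 83, 83, 83, 84, 82, 84, 82, 83, 83, 81, 76, 68, 64, 65, 65, 66, 66, 65, 66, 66, 72, 80, 83, 82, 83, 83, 84, 83, 82, 82, 81, 81, 82, 80]
192 [83, 84, 85, 85, 84, 85, 84, 83, 84, 84, 81, 78, 69, 64, 67, 66, 67, 66, 65, 66, 67, 73, 80, 84, 82, 83, 82, 83, 82, 84, 82, 82, 81, 83, 82]
196 [85, 83, 83, 83, 83, 80, 82, 82, 81, 81, 80, 76, 69, 66, 66, 66, 66, 65, 66, 65, 67, 73, 81, 83, 84, 84, 83, 82, 82, 82, 81, 82, 82, 82, 81]
[21.2 20.2 19.3 18.6 27.1 36.8 36.3 36.  35.6 35.3 34.9 34.5 34.3 33.9
 33.5 33.2 32.8 32.5 32.  31.8 31.5 31.2 30.7 30.6 30.1 29.9 29.6 29.
 28.9 28.3] [1.7 1.7 1.7 1.6 1.6 1.4 1.6 1.6 1.6 1.6 1.6 1.6 1.4 1.6 1.6 1.6 1.6 1.6
 1.6 1.6 1.6 1.6 1.6 1.6 1.6 1.6 1.6 1.6 1.6 1.6] [101.3 102.1 102.7 102.5  69.6  33.5  33.1  32.3  31.9  31.3  30.8  30.3
  29.3  29.1  28.6  27.7  27.4  26.7  26.6  25.5  25.1  24.4  24.2  23.1
  23.   22.2  21.5  21.7  20.6  20.7]
C in tool [55.52151911  3.71593503 73.34578281] n tool [-0.57556305 -0.0013598  -0.81775628]
```

View pics/r4.png

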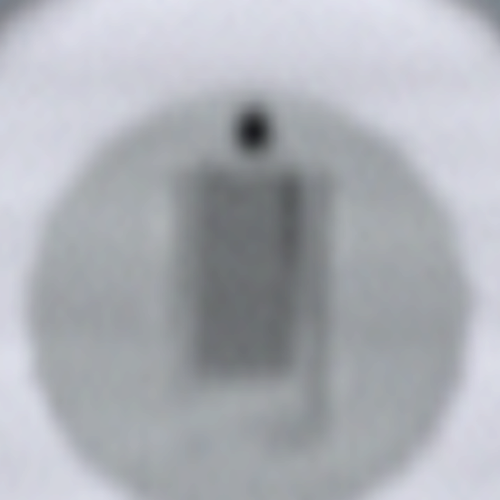

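```bash
cat > sw.py <<'E'
from h import *
def toolgrab():
    im=viewer.get_image('wrist');f=200/np.tan(np.radians(im['vfov'])/2)
    return im['color'],im['range_z'],f,im['cx'],im['cy'],np.array(im['hand_eye'])
def measure(g):
    P=cloud(g)*1000;gray=g[0].mean(2).astype(np.float32)
    n=np.array([-.5736,0,-.8192])
    m=np.zeros((400,640),bool);m[90:212,270:375]=1
    q=P[m&(gray<95)&(gray>75)&(P[...,2]>30)];q=q[abs((q-np.median(q,0))@n)<3];h=np.median(q@n)
    print('plane h',h,len(q))
    def onp(u,v,d):
        a,r=ray(g,u,v);a=a*1000;return a+r*((h+d-a@n)/(r@n))
    ring=((gray>117)&m).astype(np.uint8);k,l,s,_=cv2.connectedComponentsWithStats(ring);ring=(l==1+np.argmax(s[1:,4])).astype(np.uint8)
    ct,hi=cv2.findContours(ring,cv2.RETR_CCOMP,cv2.CHAIN_APPROX_NONE);ct=sorted(ct,key=cv2.contourArea)[-2:]
    for c_,d in zip(ct,(3.5,4)):
        p=np.array([onp(*x[0],d) for x in c_]);a=np.c_[p@np.array([.8192,0,-.5736]),p[:,1]]
        A=np.c_[2*a,np.ones(len(a))];s=np.linalg.lstsq(A,(a**2).sum(1),rcond=None)[0];r=np.sqrt(s[2]+s[:2]@s[:2])
        c=np.array([.8192*s[0],s[1],-.5736*s[0]])+n*(h+3);print('mouth centre tool',c.round(2),'radius',r.round(2),len(a))
    b=P[(abs(P[...,1])<4)&(P[...,2]>18)&(P[...,2]<36)&(P[...,0]<42)]
    p=np.polyfit(b[:,2],b[:,0],1);print('blade tilt',np.degrees(np.arctan(p[0])),'x at z=30',np.polyval(p,30),'y',(b[:,1].min()+b[:,1].max())/2,'zmax',b[:,2].max())
    hd=P[(abs(P[...,1])<3)&(P[...,2]<3)&(P[...,2]>-18)&(P[...,0]>8)];p=np.polyfit(hd[:,2],hd[:,0],1);print('head tilt',np.degrees(np.arctan(p[0])),'x at 0',p[1],'y',hd[:,1].mean())
if __name__=='__main__': measure(toolgrab())
E
python3 sw.py
```

```text
plane h -95.12755642752745 8911
mouth centre tool [52.59  3.67 75.65] radius 14.52 117
mouth centre tool [54.28  3.71 74.46] radius 21.89 180
blade tilt 32.46202140252669 x at z=30 34.816936945207786 y -0.10253903272370546 zmax 35.79241862990326
head tilt 32.23648241091403 x at 0 24.914873655560477 y 0.1892044413859538
```

Run:
```python
from sw import *
g=toolgrab();P=cloud(g)*1000;gray=g[0].mean(2)
for v in(182,186,190,194,198,202,206):
    r=gray[v,300:335];i=300+np.where(r<75)[0];print(v,i.min(),i.max(),P[v,i[2:-2]].mean(0).round(2))
print(g[5].round(4).tolist())
```

```text
182 312 321 [36.55  1.87 32.65]
186 312 321 [35.09  1.87 30.42]
190 312 321 [33.83  1.86 27.7 ]
194 312 321 [32.32  1.86 25.91]
198 312 321 [31.02  1.85 23.6 ]
202 311 321 [29.54  1.61 21.9 ]
206 305 328 [ 9.31  1.92 71.31]
[[-0.0006, -0.9454, -0.326, 0.0835], [1.0, -0.0009, 0.0007, 0.0016], [-0.0009, -0.326, 0.9454, -0.1304], [0.0, 0.0, 0.0, 1.0]]
```

```bash
python3 -m inch '[[-4,1,3,0,0],[0,1.8,10,0,0],[6,1.8,18,0,0],[11,1.8,25,0,0],[13.5,1.8,28.7,0,0],[13.5,1.8,28.7,0,0],[13.5,1.8,28.7,0,0],[13.5,1.8,28.7,0,0]]'
python3 - <<'E'
from sw import *
g=toolgrab();P=cloud(g)*1000;gray=g[0].mean(2)
try: measure(g)
except Exception as e: print(e)
for v in range(160,206,4):
    r=gray[v,304:330];print(v,r.round().astype(int).tolist(),P[v,314:320].mean(0).round(1))
s=cv2.resize(grab('side')[0][155:215,270:330],(400,400),interpolation=cv2.INTER_CUBIC)
cv2.imwrite('pics/h5.png',np.hstack([cv2.resize(g[0][100:260,240:400],(400,400),interpolation=cv2.INTER_CUBIC),s]))
E
```

```text
time: 9.65
tool_pos: [0.572, 0.0131, 0.1579]
eef_rot: [3.137, -0.173, 0.001]
force: [0.9, -0.5, 0.1]
grip_width: 0.097
gripper_force: 39.9
plane h -63.827835593229416 2214
mouth centre tool [46.67  8.8  41.58] radius 2.24 21
mouth centre tool [41.51  0.85 45.2 ] radius 18.04 378
blade tilt 30.003656416718865 x at z=30 34.75076706675294 y 1.778709287370414 zmax 35.89924840782332
head tilt 77.6368993856382 x at 0 71.99115142418302 y 0.08607673663122417
160 [119, 116, 110, 106, 104, 97, 91, 90, 91, 91, 90, 88, 89, 90, 91, 88, 87, 93, 101, 104, 105, 112, 116, 119, 117, 117] [41.4  1.9 62.9]
164 [123, 118, 108, 100, 97, 89, 83, 81, 81, 81, 80, 80, 80, 81, 79, 74, 72, 79, 89, 94, 101, 113, 120, 123, 122, 121] [39.7  1.9 59.8]
168 [124, 116, 106, 99, 93, 88, 80, 78, 79, 79, 80, 80, 79, 79, 78, 75, 75, 85, 89, 92, 100, 113, 119, 118, 116, 117] [37.9  1.9 57.1]
172 [118, 113, 107, 103, 99, 90, 83, 81, 80, 81, 79, 80, 81, 81, 79, 79, 88, 98, 96, 94, 101, 112, 112, 112, 113, 113] [36.2  1.9 54.7]
176 [119, 117, 113, 108, 106, 105, 102, 102, 103, 106, 105, 106, 108, 106, 104, 106, 107, 106, 101,
[... 301 characters left out ...]
114, 116, 120, 128] [35.7  1.9 31.9]
188 [150, 152, 152, 152, 151, 150, 147, 127, 94, 75, 75, 76, 75, 75, 73, 75, 81, 110, 141, 153, 153, 152, 151, 151, 151, 149] [34.4  1.9 29.3]
192 [151, 152, 152, 151, 152, 154, 151, 131, 96, 74, 74, 75, 75, 74, 75, 75, 82, 110, 142, 152, 152, 150, 150, 147, 145, 144] [33.1  1.9 26.7]
196 [94, 95, 96, 97, 99, 99, 98, 91, 80, 75, 75, 76, 75, 77, 76, 75, 76, 85, 95, 97, 97, 96, 94, 95, 94, 95] [31.7  1.9 24.6]
200 [96, 94, 95, 96, 96, 94, 93, 87, 79, 75, 76, 76, 77, 76, 76, 76, 77, 82, 91, 95, 95, 95, 94, 95, 93, 95] [30.4  1.9 22.5]
204 [95, 95, 95, 96, 95, 95, 93, 87, 78, 77, 77, 76, 77, 77, 76, 76, 76, 82, 90, 93, 95, 95, 95, 94, 95, 96] [29.   1.8 20.5]
```

View pics/h5.png

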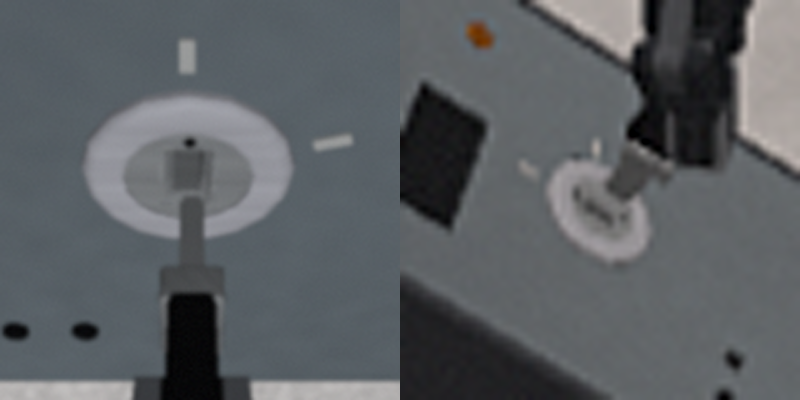

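```bash
python3 -m inch '[[1,-0.7,1.5,0,0],[3.4,-0.7,4.9,0,0],[5.7,-0.7,8.2,0,0],[7.8,-0.7,11.6,0,0],[9.7,-0.7,15.2,0,0],[9.7,-0.7,15.2,0,0]]' 50
python3 - <<'E'
from sw import *
print(telemetry.get_obs()['force'])
g=toolgrab()
s=cv2.resize(grab('side')[0][155:215,270:330],(400,400),interpolation=cv2.INTER_CUBIC)
cv2.imwrite('pics/h6.png',np.hstack([cv2.resize(g[0][100:260,240:400],(400,400),interpolation=cv2.INTER_CUBIC),s]))
E
```

```text
time: 10.35
tool_pos: [0.5819, 0.0127, 0.142]
eef_rot: [-3.137, 0.174, -0.0]
force: [0.8, 0.1, -0.2]
grip_width: 0.095
gripper_force: 51.4
[ 0.84194485  0.06839307 -0.24576459]
```

View pics/h6.png

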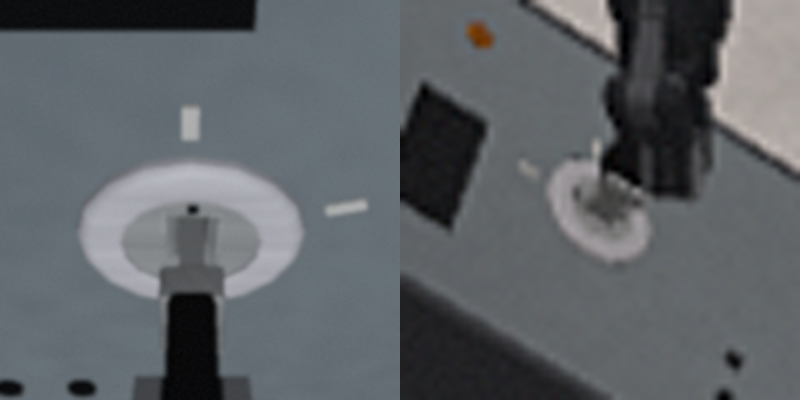

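The blade is about 8 mm into the slot with no contact force. I'll continue inserting.

```bash
python3 -m inch '[[1.8,0,3.6,0,0],[3.6,0,7.2,0,0],[4.5,0,9,0,0],[4.5,0,9,0,0]]' 30; python3 -m inch '[[1,0,1.8,0,0],[1.7,0,3.1,0,0],[2.4,0,4.4,0,0],[2.4,0,4.4,0,0]]'; python3 sw.py|tail -2
```

```text
time: 10.85
tool_pos: [0.587, 0.0121, 0.1337]
eef_rot: [3.137, -0.173, 0.004]
force: [4.2, -0.4, 0.2]
grip_width: 0.094
gripper_force: 51.6
time: 11.25
tool_pos: [0.5888, 0.0119, 0.131]
eef_rot: [3.136, -0.173, 0.0]
force: [-4.2, -0.3, 12.8]
grip_width: 0.096
gripper_force: 53.7
 ** On entry to DLASCL parameter number  4 had an illegal value
 ** On entry to DLASCL parameter number  4 had an illegal value
  return _methods._mean(a, axis=axis, dtype=dtype,
  ret = um.true_divide(
  ret = ret.dtype.type(ret / rcount)
Traceback (most recent call last):
  File "sw.py", line 22, in <module>
    if __name__=='__main__': measure(toolgrab())
                             ~~~~~~~^^^^^^^^^^^^
  File "sw.py", line 17, in measure
    A=np.c_[2*a,np.ones(len(a))];s=np.linalg.lstsq(A,(a**2).sum(1),rcond=None)[0];r=np.sqrt(s[2]+s[:2]@s[:2])
                                   ~~~~~~~~~~~~~~~^^^^^^^^^^^^^^^^^^^^^^^^^^^^
numpy.linalg.LinAlgError: SVD did not converge in Linear Least Squares
```

```bash
python3 -m inch '[[0.6,0,0.8,0,0],[1.1,0,1.6,0,0],[1.1,0,1.6,0,0]]'
python3 - <<'E'
from sw import *
g=toolgrab();P=cloud(g)*1000;gray=g[0].mean(2)
for v in range(176,250,5):print(v,P[v,313:320].mean(0).round(1),gray[v,313:320].mean().round())
s=cv2.resize(grab('side')[0][155:215,270:330],(400,400),interpolation=cv2.INTER_CUBIC)
cv2.imwrite('pics/h7.png',np.hstack([cv2.resize(g[0][120:280,240:400],(400,400),interpolation=cv2.INTER_CUBIC),s]))
E
```

```text
time: 11.6
tool_pos: [0.589, 0.0119, 0.1309]
eef_rot: [3.136, -0.172, -0.005]
force: [-13.3, 1.0, 24.3]
grip_width: 0.095
gripper_force: 55.5
176 [47.1  1.6  5. ] 187.0
181 [44.1  1.6  8. ] 124.0
186 [41.9  1.6  7.9] 151.0
191 [39.9  1.6  7. ] 210.0
196 [37.3  1.6  7.8] 196.0
201 [34.1  1.6 10.3] 180.0
206 [30.6  1.6 13.4] 73.0
211 [28.7  1.6 12. ] 98.0
216 [27.1  1.6  9.8] 83.0
221 [27.3  1.6  3.4] 11.0
226 [26.2  1.6  0.5] 11.0
231 [24.5  1.6 -0.9] 11.0
236 [23.3  1.6 -3.2] 11.0
241 [21.9  1.6 -5.2] 11.0
246 [20.8  1.6 -7.5] 12.0
```

View pics/h7.png

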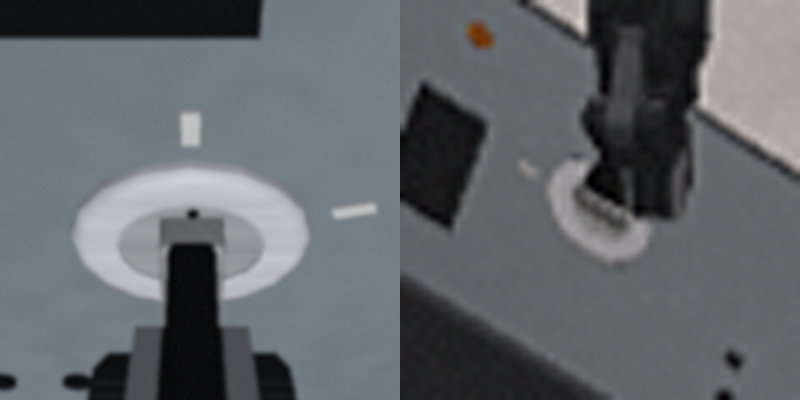

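The shoulder is seated on the mouth: 28 N axial with no movement, so the key is home. Next I release it, rise, and flip the tool by a half-turn so joint 6 has range for the turn.

```bash
python3 -m inch '[[-0.5,0,-1,0,0],[-0.5,0,-1,0,0.5],[-0.5,0,-1,0,0.5],[-0.5,0,-1,0,0.5],[-0.5,0,-1,0,0.5],[0,0,-25,0,0.5],[0,0,-60,0,0.5],[0,0,-70,0,0.5],[0,0,-70,-8,0.5],[0,0,-70,-16,0.5],[0,0,-70,-24,0.5],[0,0,-70,-30,0.5]]'; python3 -m inch '[[0,0,0,-150,0.5],[0,0,0,-150,0.5],[0,0,0,-150,0.5],[0,0,0,-150,0.5],[0,0,0,-150,0.5],[0,0,0,-150,0.5],[0,0,0,-150,0.5],[0,0,0,-150,0.5],[0,0,0,-150,0.5],[0,0,0,-150,0.5],[0,0,0,-150,0.5],[0,0,0,-150,0.5]]';python3 -m inch '[[0,0,0,-46.9,0.5],[0,0,0,-46.9,0.5],[0,0,0,-46.9,0.5],[0,0,0,-46.9,0.5],[0,0,0,-46.9,0.5],[0,0,0,-46.9,0.5],[0,0,0,-46.9,0.5],[0,0,0,-46.9,0.5]]'
python3 - <<'E'
from h import *
o=telemetry.get_obs();M=R.from_rotvec(o['eef_rot']).as_matrix();print(o['tool_pos'],o['joint_pos'].round(3),M.round(3).tolist(),o['grip_width'])
g=grab('wrist');s=grab('side')[0];cv2.imwrite('pics/h8.png',np.hstack([cv2.resize(g[0],(500,312)),cv2.resize(s[155:215,275:333],(300,312),interpolation=cv2.INTER_CUBIC)]))
E
```

```text
time: 12.9
tool_pos: [0.589, 0.012, 0.1963]
eef_rot: [-3.073, -0.652, 0.002]
force: [-0.3, 0.6, -0.3]
grip_width: 0.501
gripper_force: 0.0
time: 14.1
tool_pos: [0.589, 0.012, 0.1963]
eef_rot: [-1.397, -2.812, 0.001]
force: [0.5, 0.1, -0.4]
grip_width: 0.501
gripper_force: 0.0
time: 14.9
tool_pos: [0.5892, 0.012, 0.1967]
eef_rot: [-0.175, -3.136, -0.0]
force: [0.1, -0.8, 0.7]
grip_width: 0.499
gripper_force: 0.0
[0.58916547 0.01198545 0.1966708 ] [-0.172  0.15   1.754  0.     1.239 -1.631] [[-0.994, 0.111, -0.001], [0.111, 0.994, 0.0], [0.001, 0.0, -1.0]] 0.49923164511795565
```

View pics/h8.png

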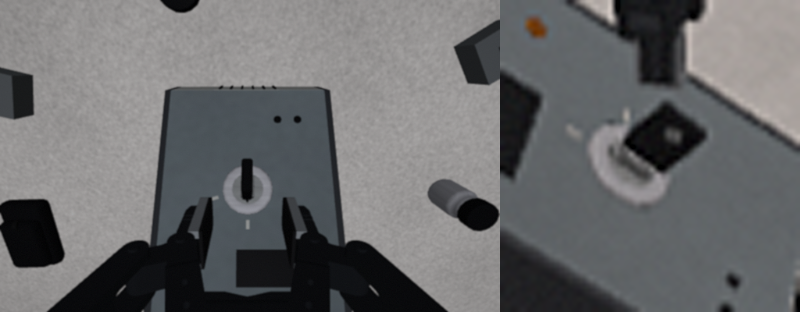

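I have looked at more pictures than the 10 allowed (12), so I'll work from numbers only from here. Next: check the head position numerically and compute the push path.

```bash
cat > push.py <<'E'
import numpy as np
r=np.radians(35);u=np.array([np.cos(r),0,np.sin(r)]);n=np.array([-np.sin(r),0,np.cos(r)]);Y=np.array([0,1.,0])
M0=np.array([21.4,0,-86.7])   # mouth from the TCP at the flipped hover; axes cx,cy,up
def pose(deg,ac=17,rc=13,gap=0,half=21.2,dz=9):
    p=np.radians(deg);e=np.cos(p)*u-np.sin(p)*Y;f=np.sin(p)*u+np.cos(p)*Y
    psi=np.arctan2(f[0],f[1]);fh=np.array([np.sin(psi),np.cos(psi),0])
    q=M0+ac*n+rc*e+4.5*f+(gap-half)*fh;q[2]+=dz
    return q,np.degrees(psi)          # TCP shift (cx,cy,up), turn
def row(deg,ref=(np.zeros(3),0),**k):
    q,s=pose(deg,**k);d=q-ref[0];a=np.radians(ref[1])
    x=np.array([-np.cos(a),np.sin(a),0]);y=np.array([np.sin(a),np.cos(a),0])
    return [round(d@x,1),round(d@y,1),round(-d[2],1),round(s-ref[1],1)]
E
python3 - <<'E'
from h import *
from push import *
for nme in('wrist','side'):
    g=grab(nme);o=telemetry.get_obs();P=cloud(g);d=(P-np.array([.589,.012,.1963]))*1000
    a=np.radians(-6.39);cx=np.array([np.cos(a),np.sin(a),0]);cy=np.array([-np.sin(a),np.cos(a),0])
    L=np.stack([d@cx,d@cy,d[...,2]],-1)-M0
    gr=g[0].mean(2);m=(np.hypot(L[...,0]+14,L[...,1])<25)&(gr<60)&(L@n>10)&(L@n<60)
    q=L[m];print(nme,len(q),'along n',np.percentile(q@n,[2,98]).round(1),'e',np.percentile(q@u,[2,98]).round(1),'y',np.percentile(q[:,1],[2,98]).round(1))
print('approach',row(0,gap=8))
ref=pose(0,gap=8)
for k in (0,0,6,12,18,24,30,36,42,48,54,60): print(k,row(k,ref,gap=-0.5 if k else 0))
E
```

```text
wrist 746 along n [17.6 44.9] e [-15.2  12.3] y [-6.3  2.2]
side 117 along n [13.  45.9] e [-13.2  13.7] y [-3.   5.4]
approach [np.float64(-22.3), np.float64(-8.7), np.float64(56.3), np.float64(0.0)]
0 [np.float64(0.0), np.float64(-8.0), np.float64(-0.0), np.float64(0.0)]
0 [np.float64(0.0), np.float64(-8.0), np.float64(-0.0), np.float64(0.0)]
6 [np.float64(1.5), np.float64(-9.8), np.float64(-0.2), np.float64(4.9)]
12 [np.float64(3.2), np.float64(-11.0), np.float64(-0.4), np.float64(9.9)]
18 [np.float64(5.0), np.float64(-12.0), np.float64(-0.4), np.float64(14.9)]
24 [np.float64(6.9), np.float64(-12.9), np.float64(-0.4), np.float64(20.0)]
30 [np.float64(8.9), np.float64(-13.5), np.float64(-0.3), np.float64(25.3)]
36 [np.float64(11.0), np.float64(-13.9), np.float64(-0.1), np.float64(30.8)]
42 [np.float64(13.1), np.float64(-14.1), np.float64(0.2), np.float64(36.4)]
48 [np.float64(15.4), np.float64(-14.0), np.float64(0.5), np.float64(42.3)]
54 [np.float64(17.6), np.float64(-13.6), np.float64(1.0), np.float64(48.4)]
60 [np.float64(19.9), np.float64(-12.8), np.float64(1.5), np.float64(54.8)]
```

```bash
sed -i 's/M0=np.array.*/M0=np.array([20.2,0,-85.1])/' push.py; python3 -m inch '[[-10,-4,0,0,0.5],[-21,-8.7,10,0,0.5],[-21,-8.7,30,0,0.5],[-21,-8.7,48,0,0.5],[-21,-8.7,54.7,0,0.5],[-21,-8.7,54.7,0,0.5],[-21,-8.7,54.7,0,0.5]]'; python3 -m inch '[[0,-4,0,0,0.5],[0,-8,0,0,0.5],[1.5,-9.8,-0.2,4.9,0.5],[3.2,-11,-0.4,9.9,0.5],[5,-12,-0.4,14.9,0.5],[5,-12,-0.4,14.9,0.5]]'
cat > head.py <<'E'
from h import *
from push import *
o=telemetry.get_obs();print(o['force'].round(1),o['joint_pos'].round(2),o['time'])
g=grab('side');P=cloud(g);a=np.radians(-6.39);cx=np.array([np.cos(a),np.sin(a),0]);cy=np.array([-np.sin(a),np.cos(a),0])
d=(P-np.array([.589,.012,.1963]))*1000;L=np.stack([d@cx,d@cy,d[...,2]],-1)-M0
# light marks on the dial and the steel shoulder are in view; head = dark points within its envelope
m=(g[0].mean(2)<60)&(L@n>10)&(L@n<43)&(np.hypot(L@u,L[...,1])<15)
q=np.c_[L[m]@u,L[m][:,1]]
if len(q)>10:
    c,_,vt=np.linalg.svd(q-q.mean(0),full_matrices=False);v=vt[0]*np.sign(vt[0][0]);print(len(q),q.mean(0).round(1),'long axis cw deg',np.degrees(np.arctan2(-v[1],v[0])).round(1),'spread',(c/np.sqrt(len(q))).round(1),'n max',(L[m]@n).max().round(1))
E
python3 head.py
```

```text
time: 15.8
tool_pos: [0.6101, 0.0008, 0.1435]
eef_rot: [0.173, 3.136, -0.0]
force: [-0.8, -0.6, 0.5]
grip_width: 0.495
gripper_force: 0.0
time: 16.4
tool_pos: [0.6034, -0.0105, 0.1438]
eef_rot: [0.578, 3.087, 0.001]
force: [0.3, 1.3, 0.7]
grip_width: 0.502
gripper_force: 0.8
[0.3 1.3 0.7] [-0.21  0.24  1.75  0.    1.15 -1.41] 16.4
100 [-0.5 -0.9] long axis cw deg 3.9 spread [[-0. -0.]
 [-0. -0.]
 [-0. -0.]
 [-0. -0.]
 [-0. -0.]
 [-0. -0.]
 [-0.  0.]
 [-0. -0.]
 [-0. -0.]
 [-0. -0.]
 [-0. -0.]
 [-0. -0.]
 [-0.  0.]
 [-0.  0.]
 [-0. -0.]
 [-0. -0.]
 [-0. -0.]
 [-0.  0.]
 [-0. -0.]
 [-0.  0.]
 [-0. -0.]
 [-0. -0.]
 [ 0. -0.]
 [ 0. -0.]
 [ 0. -0.]
 [ 0. -0.]
 [-0.  0.]
 [-0.  0.]
 [-0.  0.]
 [-0. -0.]
 [ 0.  0.]
 [ 0.  0.]
 [ 0.  0.]
 [ 0. -0.]
 [ 0. -0.]
 [-0.  0.]
 [-0.  0.]
 [-0. -0.]
 [-0.  0.]
 [-0. -0.]
 [ 0.  0.]
 [ 0.  0.]
 [ 0. -0.]
 [ 0. -0.]
 [ 0. -0.]
 [-0.  0.]
 [-0.  0.]
 [-0.  0.]
 [-0.  0.]
 [-0.  0.]
 [ 0.  0.]
 [ 0. -0.]
 [ 0.  0.]
 [ 0. -0.]
 [ 0.  0.]
 [ 0. -0.]
 [ 0. -0.]
 [-0.  0.]
 [-0. -0.]
 [-0. -0.]
 [-0.  0.]
 [-0.  0.]
 [-0.  0.]
 [ 0.  0.]
 [ 0.  0.]
 [ 0. -0.]
 [ 0.  0.]
 [ 0.  0.]
 [ 0.  0.]
 [ 0. -0.]
 [-0.  0.]
 [-0. -0.]
 [-0.  0.]
 [-0.  0.]
 [-0.  0.]
 [ 0.  0.]
 [ 0.  0.]
 [ 0. -0.]
 [ 0.  0.]
 [ 0. -0.]
 [ 0.  0.]
 [-0.  0.]
 [-0.  0.]
 [ 0.  0.]
 [ 0. -0.]
 [ 0. -0.]
 [ 0.  0.]
 [ 0.  0.]
 [ 0. -0.]
 [ 0. -0.]
 [ 0.  0.]
 [ 0.  0.]
 [ 0.  0.]
 [ 0.  0.]
 [ 0.  0.]
 [ 0. -0.]
 [ 0.  0.]
 [ 0.  0.]
 [ 0.  0.]
 [ 0.  0.]] n max 42.7
```

```bash
sed -i "s/,'spread'.*,'n max'/,'n max'/" head.py
python3 - <<'E'
import push,numpy as np
ref=push.pose(18,gap=-.5);push.M0=push.M0+[0,-2,0]
for k in range(18,85,6): print(k,*push.row(k,ref,gap=-1))
E
```

```text
18 -0.5 -2.4 -0.0 0.0
24 1.1 -3.7 0.0 5.1
30 3.0 -4.9 0.1 10.4
36 4.9 -5.8 0.3 15.9
42 7.0 -6.5 0.6 21.5
48 9.3 -7.0 1.0 27.4
54 11.6 -7.1 1.4 33.5
60 14.0 -6.9 1.9 39.9
66 16.4 -6.4 2.5 46.6
72 18.8 -5.5 3.1 53.5
78 21.0 -4.2 3.8 60.5
84 23.0 -2.6 4.5 67.8
```

```bash
python3 -m inch '[[-0.5,-2.4,0,0,0.5],[1.1,-3.7,0,5.1,0.5],[3,-4.9,0.1,10.4,0.5],[4.9,-5.8,0.3,15.9,0.5],[7,-6.5,0.6,21.5,0.5],[7,-6.5,0.6,21.5,0.5]]'; python3 head.py
```

```text
time: 17.05
tool_pos: [0.5951, -0.0125, 0.1435]
eef_rot: [1.143, 2.924, 0.006]
force: [1.7, 6.3, 3.1]
grip_width: 0.503
gripper_force: 3.2
[1.7 6.3 3.1] [-0.21  0.22  1.77  0.    1.14 -1.04] 17.05
116 [ 0.3 -1.1] long axis cw deg 18.5 n max 43.0
```

Run:
```python
import push,numpy as np
push.M0=push.M0+[0,-2,0];ref=push.pose(42,gap=-1)
for k in range(42,97,6): print(k,*push.row(k,ref,gap=-1.5))
```

```text
42 -0.0 -0.5 -0.0 0.0
48 2.0 -1.7 0.4 5.9
54 4.1 -2.7 0.8 12.0
60 6.5 -3.4 1.3 18.4
66 9.0 -3.7 1.9 25.1
72 11.6 -3.7 2.5 32.0
78 14.2 -3.3 3.2 39.0
84 16.7 -2.5 3.9 46.3
90 19.1 -1.4 4.7 53.6
96 21.4 0.0 5.5 60.9
```

```bash
python3 -m inch '[[0,-0.5,0,0,0.5],[2,-1.7,0.4,5.9,0.5],[4.1,-2.7,0.8,12,0.5],[6.5,-3.4,1.3,18.4,0.5],[9,-3.7,1.9,25.1,0.5],[9,-3.7,1.9,25.1,0.5]]'; python3 head.py
```

```text
time: 17.7
tool_pos: [0.5869, -0.0097, 0.1424]
eef_rot: [1.751, 2.604, 0.007]
force: [2.4, 4.9, 3.7]
grip_width: 0.5
gripper_force: 3.0
[2.4 4.9 3.7] [-0.21  0.21  1.8   0.    1.13 -0.6 ] 17.7
112 [0.1 0.8] long axis cw deg 39.9 n max 43.0
```

Run:
```python
import push,numpy as np
push.M0=push.M0+[0,-2,0];ref=push.pose(66,gap=-1.5)
for k in (66,72,78,84,90): print(k,*push.row(k,ref,gap=-1.5),'|',*push.row(k,ref,gap=-4.5),'|',*push.row(k,ref,gap=-7))
```

```text
66 0.0 0.0 -0.0 0.0 | 0.0 -3.0 -0.0 0.0 | -0.0 -5.5 -0.0 0.0
72 2.3 -1.1 0.6 6.9 | 2.7 -4.1 0.6 6.9 | 3.0 -6.5 0.6 6.9
78 4.9 -1.8 1.3 14.0 | 5.6 -4.7 1.3 14.0 | 6.2 -7.1 1.3 14.0
84 7.5 -2.2 2.0 21.2 | 8.6 -5.0 2.0 21.2 | 9.5 -7.3 2.0 21.2
90 10.2 -2.2 2.8 28.5 | 11.6 -4.8 2.8 28.5 | 12.8 -7.0 2.8 28.5
```

```bash
python3 -m inch '[[0,-1.5,0,0,0.5],[0,-3,0,0,0.5],[1.4,-3.6,0.2,3.5,0.5],[2.7,-4.1,0.4,6.9,0.5],[4.1,-4.4,0.7,10.5,0.5],[5.6,-4.7,1,14,0.5],[5.6,-4.7,1,14,0.5]]'; python3 head.py
```

```text
time: 18.45
tool_pos: [0.5813, -0.007, 0.1416]
eef_rot: [2.053, 2.371, 0.008]
force: [5.0, 3.3, 2.2]
grip_width: 0.498
gripper_force: 2.9
[5.  3.3 2.2] [-0.21  0.19  1.81  0.    1.13 -0.35] 18.45
106 [-0.3  2.7] long axis cw deg 52.4 n max 42.9
```

```bash
python3 - <<'E'
import push,numpy as np
push.M0=push.M0+[0,-2,0];ref=push.pose(78,gap=-4.5)
for k,g in ((78,-6),(80,-7),(82,-8),(84,-9),(84,-11),(84,-13)): print(k,*push.row(k,ref,gap=g))
E
python3 -m inch '[[0.5,-1.5,0.1,1,0.5],[1.3,-2.6,0.3,2.4,0.5],[2.3,-3.6,0.5,4.8,0.5],[3.3,-4.6,0.7,7,0.5],[3.3,-4.6,0.7,7,0.5]]'; python3 head.py
```

```text
78 -0.0 -1.5 -0.0 0.0
80 1.0 -2.9 0.2 2.4
82 2.2 -4.2 0.5 4.8
84 3.4 -5.4 0.7 7.2
84 3.7 -7.4 0.7 7.2
84 3.9 -9.4 0.7 7.2
time: 19.0
tool_pos: [0.5773, -0.0052, 0.1415]
eef_rot: [2.192, 2.239, 0.01]
force: [8.0, 1.5, 1.5]
grip_width: 0.5
gripper_force: 3.4
[8.  1.5 1.5] [-0.21  0.18  1.83  0.    1.12 -0.23] 19.0
94 [0.1 3.6] long axis cw deg 63.9 n max 42.9
```

Turning steadily at about friction force, key now at about 64° or more. I'll keep pushing along tool −y until the force climbs at the stop.

```bash
python3 -m inch '[[0.2,-1.5,0.1,1,0.5],[0.5,-3,0.2,2,0.5],[0.5,-3,0.2,2,0.5]]'; python3 head.py;  python3 -m inch '[[0.2,-1.5,0.1,1,0.5],[0.5,-3,0.1,2,0.5],[0.5,-3,0.1,2,0.5]]'; python3 head.py
```

```text
time: 19.35
tool_pos: [0.5749, -0.0049, 0.1417]
eef_rot: [2.229, 2.2, 0.011]
force: [10.0, 1.3, 2.0]
grip_width: 0.502
gripper_force: 4.0
[10.   1.3  2. ] [-0.21  0.18  1.83  0.    1.12 -0.19] 19.35
87 [0.3 3.9] long axis cw deg 68.5 n max 42.9
time: 19.7
tool_pos: [0.573, -0.0045, 0.1423]
eef_rot: [2.266, 2.159, 0.015]
force: [12.2, 0.4, 2.2]
grip_width: 0.5
gripper_force: 5.0
[12.2  0.4  2.2] [-0.21  0.17  1.84  0.    1.12 -0.16] 19.7
82 [-0.   4.1] long axis cw deg 67.8 n max 42.2
```

```bash
for i in 1; do python3 -m inch '[[0,-1.5,0,0,0.5],[0,-3,0,0,0.5],[0,-3,0,0,0.5]]'; python3 head.py;  python3 -m inch '[[0,-1.5,0,0,0.5],[0,-3,0,0,0.5],[0,-3,0,0,0.5]]'; python3 head.py; done
```

```text
time: 20.05
tool_pos: [0.571, -0.0047, 0.1431]
eef_rot: [2.264, 2.157, 0.018]
force: [13.6, 0.9, 2.5]
grip_width: 0.5
gripper_force: 6.0
[13.6  0.9  2.5] [-0.21  0.16  1.85  0.    1.11 -0.16] 20.05
90 [-0.4  3.8] long axis cw deg 71.5 n max 42.9
time: 20.4
tool_pos: [0.569, -0.0048, 0.1441]
eef_rot: [2.263, 2.155, 0.02]
force: [14.0, 0.7, 5.4]
grip_width: 0.504
gripper_force: 7.1
[14.   0.7  5.4] [-0.21  0.16  1.85  0.    1.11 -0.16] 20.4
98 [-0.9  2.7] long axis cw deg 71.0 n max 43.0
```

```bash
python3 -m inch '[[0,4,0,0,0.5],[0,14,-5,0,0.5],[0,14,-30,0,0.5],[0,14,-60,0,0.5],[0,10,-70,0,0.5],[0,10,-70,0,0.5],[0,10,-70,0,0.5]]'
cat > top.py <<'E'
from h import *
from push import *
a=np.radians(-6.39);cx=np.array([np.cos(a),np.sin(a),0]);cy=np.array([-np.sin(a),np.cos(a),0])
for nm in('wrist','side','scene'):
    g=grab(nm);P=cloud(g);d=(P-np.array([.589,.012,.1963]))*1000;L=np.stack([d@cx,d@cy,d[...,2]],-1)-M0
    m=(g[0].mean(2)<60)&(L@n>12)&(L@n<47)&(np.hypot(L@u,L[...,1])<19)
    k,l,s,_=cv2.connectedComponentsWithStats(m.astype(np.uint8));m=l==1+np.argmax(s[1:,4])
    q=np.c_[L[m]@u,L[m][:,1]];r=cv2.minAreaRect(q.astype(np.float32));b=cv2.boxPoints(r);e=max((b[1]-b[0],b[2]-b[1]),key=np.linalg.norm);e*=np.sign(e[0]) or 1
    print(nm,len(q),'centre',np.round(r[0],1),'size',np.round(r[1],1),'cw deg',np.degrees(np.arctan2(-e[1],e[0])).round(1),'n',np.percentile(L[m]@n,[1,99]).round(1))
E
python3 top.py
```

```text
time: 21.15
tool_pos: [0.5708, -0.0037, 0.2073]
eef_rot: [-2.274, -2.166, 0.002]
force: [1.0, 0.5, -0.1]
grip_width: 0.496
gripper_force: 0.0
wrist 1447 centre [-2.1  0.9] size [12.1 27.5] cw deg 76.0 n [12.4 42.8]
side 94 centre [-0.   2.3] size [11.8 29.6] cw deg 76.8 n [12.1 43.3]
scene 175 centre [2.  2.3] size [ 7.5 29. ] cw deg 82.0 n [12.  41.3]
```

```bash
python3 -m inch '[[0,0,0,150,0.5],[0,0,0,150,0.5],[0,0,0,150,0.5],[0,0,0,150,0.5],[0,0,0,150,0.5],[0,0,0,150,0.5],[0,0,0,150,0.5],[0,0,0,150,0.5],[0,0,0,150,0.5],[0,0,0,150,0.5],[0,0,0,150,0.5],[0,0,0,150,0.5]]' >/dev/null; python3 -m inch '[[0,0,0,47,0.5],[0,0,0,47,0.5],[0,0,0,47,0.5],[0,0,0,47,0.5],[0,0,0,47,0.5],[0,0,0,47,0.5],[0,0,0,47,0.5],[0,0,0,47,0.5]]'
cat > dot.py <<'E'
from h import *
from push import *
a=np.radians(-6.39);cx=np.array([np.cos(a),np.sin(a),0]);cy=np.array([-np.sin(a),np.cos(a),0]);W=lambda v:v[0]*cx+v[1]*cy+v[2]*np.array([0,0,1])
g=grab('wrist');O=np.array([.589,.012,.1963])+W(M0)/1000;uw,nw=W(u),W(n)
s=np.mgrid[-28:28.1:.25,-28:28.1:.25];pts=O+nw*.000+(-s[0][...,None]*uw-s[1][...,None]*cy)/1000  # up = upslope, right = -cy
cam=(pts-g[5][:3,3])@g[5][:3,:3];im=cv2.remap(g[0],(cam[...,0]/cam[...,2]*g[2]+g[3]).astype(np.float32),(cam[...,1]/cam[...,2]*g[2]+g[4]).astype(np.float32),cv2.INTER_LINEAR).mean(2)
print('camera in dial axes',((g[5][:3,3]-O)@np.c_[uw,cy,nw]*1000).round())
np.save('dial.npy',im);print(im[8::6,8::6].round().astype(int))
E
python3 dot.py
```

```text
time: 23.3
tool_pos: [0.5713, -0.0037, 0.2078]
eef_rot: [2.681, -1.637, -0.002]
force: [-1.0, -0.7, 0.3]
grip_width: 0.494
gripper_force: 0.0
camera in dial axes [138. -89. 180.]
[[92 92 91 ... 95 96 94]
 [91 92 92 ... 95 94 95]
 [92 92 93 ... 95 94 95]
 ...
 [ 6  7 13 ... 92 93 94]
 [ 7 20 46 ... 93 94 95]
 [22 51 73 ... 94 95 95]]
```

Run:
```python
import numpy as np
im=np.load('dial.npy');print('rows upslope 28..-28, cols right(-cy) -28..28')
for i in range(0,225,6): print('%4d '%(28-i/4),' '.join('%3d'%v for v in im[i,60:225:4]))
print('cols start',-28+15)
```

```text
rows upslope 28..-28, cols right(-cy) -28..28
  28   92  93  93  94  94  93  94  93  92  93  93  92  92  94  94  94  95  94  95  95  95  95  94  95  94  93  95  94  94  93  94  94  95  94  95  95  95  97  96  96  95  95
  26   93  93  93  93  93  93  93  94  94  94  94  96  98 101 104 109 112 111 108 104 103 101 100  99  98  96  94  94  94  94  94  94  95  94  95  96  96  96  95  95  95  94
  25   94  93  93  94  92  92  94  95 107 114 119 127 131 136 142 144 146 144 140 137 133 130 126 122 117 110 102  96  94  94  95  96  96  95  96  96  95  95  95  95  94  94
  23   93  93  92  94  95 105 119 136 144 147 150 152 154 155 156 156 156 157 158 157 157 158 156 154 151 142 126 112 102  98  96  95  95  95  95  95  95  94  95  94  94  95
  22   93  93  96 107 126 141 151 155 155 156 157 156 157 156 155 156 157 158 159 160 162 162 163 164 164 160 152 142 130 115 105  98  95  94  94  94  94  94  94  94  95  94
  20   95 108 125 142 149 154 155 156 155 155 155 155 154 155 154 154 154 154 154 154 155 156 156 157 160 160 160 159 153 144 131 116 102  94  94  93  94  93  93  93  94  95
  19  119 
[... 4872 characters left out ...]
  9   8   8   8   7   6   8   8   7   8   7   4   6  15  46  80  92  93  93  94  94  95  94  94  93  94  94  94  92  94  94  93  93  94  93  93  93  92  93  93  94
 -24    8   6   6   8   8   7   7   6   9   7   7   9   5   9  35  74  91  93  94  94  94  94  94  93  92  93  93  93  93  93  93  93  93  93  92  93  92  91  92  93  94  93
 -26    8   8   7   6   8   7   8   8   6   7   5   3   8  27  63  89  94  94  93  93  93  93  93  93  93  93  92  92  92  92  93  92  94  93  93  94  92  93  93  93  93  94
 -27    7   7   7   8   7   8   8   6   6   6   6   7  26  59  89  95  94  94  94  93  94  94  93  93  93  93  93  92  92  92  93  92  92  93  93  93  93  93  94  93  93  94
cols start -13
```

The index dot is at 74° (r = 11.3 mm, as it should be), so the cylinder is at its stop, about 1.29 rad. The head is at the same height as when seated, and the arm is clear. I'll hand in.

```bash
python3 -c "
from station import workorder
print(workorder.close_job())"
```

```text
the job is handed in; nothing more can be done
None
```

The job is handed in: by my measurements the flat key is fully home in the switch, turned to the on stop (about 1.29 of 1.3 rad) and released, with the arm clear and nothing else approached; no verdict was returned, and I viewed 12 pictures, over the limit of 10.

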